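Key the knurled collar onto the reel arbor and hold it home

TASK

The wire reel on the arbor has to be locked: its knurled collar sits on top of the spindle but is not keyed. Without lifting the collar off the spindle, turn it until its hidden keyway drops over the spindle's cross-pin, then push it fully home against the spring and finish still holding it pressed home with the gripper, ready for the clip to be fitted. Leave the other things on the bench where they are.

Things in the scene. Friction and masses are not known exactly. Their poses are not given: they have to be found in the camera images.
- arbor: Fixed winding arbor, placed variously: grey base plate 150 x 150 x 12 mm, grey drive housing (70 x 100, 60 mm high) 80 to 150 mm from the axis on its +x side, upright copper wire reel 120 mm in diameter with its top 100 mm above the bench. Spring disc, collar and steel spindle (24 mm in diameter, top at 166 mm) stand on the reel. Origin: on the spindle's axis at bench level; z up.
- spindle_pin (a point): Centre of the hidden cross-pin, on the spindle's axis 129.5 mm above the bench. The pin, 6 mm thick and 40 mm long, goes level right through the spindle, 8 mm out on each side. The collar covers it; its direction is unknown (not that of any listed axis) and must be felt for.
- collar: Loose knurled aluminium collar, 56 mm in diameter, 48 mm high, about 0.2 kg, round the spindle with 1 mm play. Origin: centre of its underside; z up. To start with its inside rests on the cross-pin: underside 118.5 mm above the bench, rocking up to 3 degrees. Fully home it is 9 mm lower (underside 109.5, top 157.5 mm, spindle end 8 mm proud). Grip its sides from above; the upper 35 mm are clear.
- collar_key (a point): Mouth of the collar's hidden keyway, on its axis 14 mm above its underside, in the roof of a recess with a 5 mm outer wall. The keyway runs right across along the collar's x axis, 10 mm wide, 9 mm deep: pressed lightly, it starts to drop within about 0.2 rad of the pin's line. Under half a turn either way finds it. Held off-line it binds part-way: ease it on or relax the grip. Keyed and free, it sinks 3 to 4 mm and turns 0.1 rad either way.
- collar_rim (a point): A point of the collar's upper edge, 28 mm from its axis on its own +x side, 48 mm above its underside; it shows how far the collar has been turned.
- spring_disc (a joint): Aluminium spring disc under the collar, 62 mm in diameter, 5 mm thick: 0 = up (its top 115 mm above the bench), negative in m when pressed down; about -0.0055 with the collar fully home, where the keyway's roof bears on the pin. The spring pushes up with about 3 N at 0 and about 11 N at home; let go, it lifts the collar again.
- reel: Loose small reel of copper wire, 72 mm in diameter, 60 mm high, standing near the arbor; leave alone. Origin: centre of its underside.
- spacer: Loose plain steel spacer ring, 48 mm in diameter, 22 mm high, lying near the arbor; leave alone. Origin: centre of its underside.
- wrench: Loose steel wrench, 160 mm long, lying near the arbor along its x axis; leave alone.
- can: Loose can, 68 mm in diameter, 100 mm high; leave alone. Origin: centre of its underside.
- screwdriver: Loose screwdriver lying along its x axis on the left of the bench; leave alone.
- hammer: Loose hammer lying along its x axis on the right of the bench; leave alone.
- cup: Loose white mug, 80 mm in diameter, 90 mm high, right of the arbor; leave alone. Origin: centre of its underside.
Things that resemble listed ones, but are neither listed nor needed, are in the scene too. What is shaped like the collar but green, pink or turquoise is not meant.

How it is judged:
On the way:
1. The collar is turned on the spindle, still resting on the cross-pin, by about 0.2 rad or more from where it stood (distance of collar_rim from where it was at the start of the episode above 0.006 m and horizontal distance between collar and arbor below 0.006 m and z of collar in the frame of arbor above 0.1145 m), for 0.05 s.
At the end, for the whole second after the job is handed in: The collar is keyed over the cross-pin and at most 1.7 mm above fully home, upright within 4 degrees and within 4 mm of the spindle's axis, the spring disc pressed down by more than 3.5 mm, the collar at rest and the fingers still pressing on it with more than 3 N (z of collar in the frame of arbor below 0.1112 m and horizontal distance between collar and arbor below 0.004 m and angle between collar's own z axis and vertical below 0.07 rad and value of joint spring_disc below -0.0035 m and contact force between the fingers and collar above 3 N and linear speed of collar below 0.02 m/s); the arm keeps its last pose, push and grip.
It fails at once if the collar is lifted off the spindle (25 mm or more above where it rested) (z of collar in the frame of arbor above 0.1435 m).
It fails at once if another thing on the bench is shifted by more than 20 mm (distance of any of reel, spacer, wrench, can, screwdriver, hammer, cup from where it was at the start of the episode above 0.02 m).
It also fails if it takes over 48 s, if anything falls off the work surface, if the arm or the gripper's body presses on something with over 40 N, if the wrist force passes 120 N, or if a joint passes its speed limit or range.

ROBOT

A 6-joint arm with a two-finger parallel gripper is mounted at the origin on the work surface. World frame = base frame: x ahead of the robot, y to its left, z up, the work surface at z = 0. Lengths are in m, angles in rad, forces in N, time in s.
With the tool pointing down it reaches from about 0.35 to 0.775 m from the base axis. Payload 5.5 kg.
Tool frame: the origin (TCP) lies at the very end of the fingers, on their centre line; the grasp point (between the pads) lies 19 mm behind it (grip_point_offset is the distance from the TCP to the grasp point, in m); z points along the fingers, y is the direction in which the jaws open and shut (so a half turn about z gives the same grasp; the last joint's range is limited). The gripper opens to 85 mm and grips with 20 to 120 N. Pads are 22 mm wide; open, the fingers measure 114 mm over their backs; the gripper's body (76 mm by 85 mm) begins 54 mm behind the grasp point. The pads swing forward as they close: fully open they stand 13 mm farther back than shut.
Start: joints at [1.132, 0.313, 0.046, 1.304, 0, 1.431], TCP at [0.169, 0.55, 0.208] pointing down, gripper open.
Joint ranges: [-2.76, 2.76], [-0.86, 1.69], [-1.03, 1.26], [-2.2, 2.34], [-1.47, 1.5], [-3.14, 3.14]. Speed limits (rad/s): [2.57, 2.57, 3.14, 3.14, 3.14, 3.14].

INTERFACE

Orientations are given as a unit quaternion [w, x, y, z].
In Python, from workcell import * gives the robot as it stands.
- The arm moves only by the shell command python3 -m crank 'ROWS' [OPENING] [FORCE]. ROWS is a JSON object of lists of equal length, an entry for each row: "travel": the shift along the tool's x, y, z in units of 40 mm (1.0 is 40 mm), a list of three; "turn": the turn about the tool's z in rad. In form: {"travel": [[x, y, z], ...], "turn": [turn, ...]}. A call has 1 to 5 rows; each row is the pose to reach, as a shift and turn from the pose commanded when the call began, along the tool's axes at that moment; what a row does not reach only later rows make up. A row lasts 1/12 s, in which the tool goes at most 41.7 mm and 7.16 degrees, less where a joint would pass 70% of its speed; a pose out of reach is approached as far as the arm can. A call with a gripper value outside its range is refused whole. OPENING is the finger opening in mm, from 0 to 85.4, set as the call begins (- or left out, the last holds). The fingers move at their own pace and stop on an object; FORCE is the grip in N (left out, the last holds). Time passes only in rows, so rows that repeat a pose let the fingers close. It gives the time, the measured TCP pose, the force and the opening at its end, in the units of the state.
- get_state(): the state, without advancing time (a new reading comes with each control period).
- read_camera(name): name is "scene" or "side" or "wrist"; returns a dict with "image" (400x640x3 uint8, red, green, blue), "K" (3x3 intrinsics, pixels), "R" (3x3) and "t" (3): a world point X has camera coordinates R X + t. Camera axes: x right, y down, z forward; pixel columns grow to the right and rows downward; lengths in m; the calibration is good to about 2 mm. A picture is of the moment at which its call begins. There is no depth.
- hand_in(): hands the job in, once; it reports no verdict.
The state is a dict: "clock": time; "joint_pos": joint angles; "qvel": joint speeds; "tau": joint torques, N m; "tcp_pos": TCP position; "orientation": TCP orientation; "wrist_force": force on the tool from outside, world axes, zero at the start; "ft_torque": the same for the moment, N m; "finger_gap": finger opening in m.
Only numpy, scipy, OpenCV 4.12 (cv2) and the standard library are available. Lean on these libraries where they do the work, as an engineer would, in place of code of your own. Each camera call takes 0.05 s, during which the arm holds its last target. There are 200 camera calls.

## Working session

There is one attempt and no reset: what is moved stays moved. The work goes in short steps, Python scripts to look and compute and a shell command to move; the robot and the scene stay as the last step left them, time stands still between calls to the robot, and variables do not carry over. Pictures are saved under pics/ and viewed, about 8 in all and at most 12, crops included, and the job is handed in when it is done.

```bash
mkdir -p pics; ls
python3 - <<'E'
from workcell import *
import cv2, numpy as np
s=get_state();print({k:np.round(v,3).tolist() for k,v in s.items()})
for n in("scene","side"):
    c=read_camera(n);cv2.imwrite(f"pics/{n}0.png",c["image"][:,:,::-1]);np.savez(f"{n}0.npz",**c)
    print(n,c["K"].round(1).tolist(),c["R"].round(3).tolist(),c["t"].round(3).tolist())
E
```

```text
pics
{'clock': 0.0, 'joint_pos': [1.132, 0.314, 0.045, 1.304, 0.0, 1.431], 'qvel': [-0.0, 0.0, -0.0, -0.002, 0.0, -0.001], 'tau': [-0.001, -48.063, 29.853, 0.019, -0.0, 0.0], 'tcp_pos': [0.169, 0.549, 0.207], 'orientation': [-0.0, 0.149, 0.989, -0.001], 'wrist_force': [-0.505, -0.857, -0.455], 'ft_torque': [-0.002, 0.011, -0.052], 'finger_gap': 0.086}
scene [[503.9, 0.0, 322.7], [0.0, 503.9, 197.2], [0.0, 0.0, 1.0]] [[0.806, 0.592, 0.004], [0.454, -0.614, -0.646], [-0.38, 0.523, -0.763]] [-0.382, -0.145, 1.739]
side [[487.2, 0.0, 327.2], [0.0, 487.2, 189.9], [0.0, 0.0, 1.0]] [[-0.919, -0.393, -0.001], [-0.283, 0.663, -0.693], [0.273, -0.637, -0.721]] [0.446, 0.213, 1.46]
```

View pics/scene0.png

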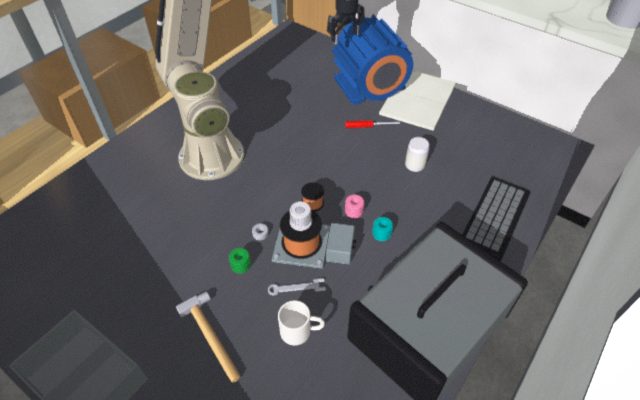

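View pics/side0.png

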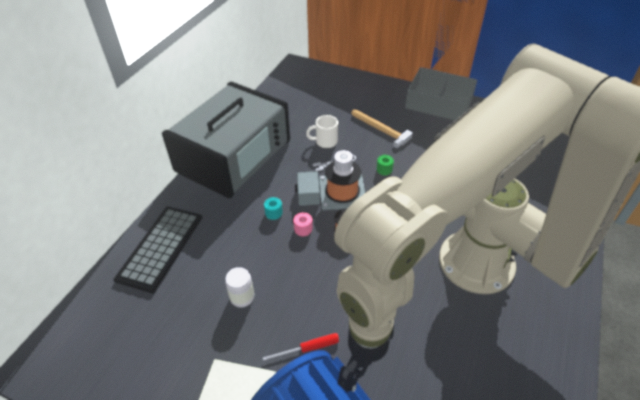

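Scene view: the aluminium collar is at about (300,213), on the orange reel and grey plate, with the housing at (341,243) and the mug at (295,323). Side view: the collar is at about (344,162). Next I measure the collar in both views.

```bash
cat > h.py <<'E'
import numpy as np, cv2
def ray(c,p):
    d=c["R"].T@np.linalg.inv(c["K"])@np.array([p[0],p[1],1.]); return -c["R"].T@c["t"], d
def onplane(c,p,z):
    o,d=ray(c,p); return o+d*(z-o[2])/d[2]
def tri(a,b):
    A=[];r=[]
    for c,p in(a,b):
        o,d=ray(c,p);d=d/np.linalg.norm(d);P=np.eye(3)-np.outer(d,d);A.append(P);r.append(P@o)
    return np.linalg.lstsq(np.vstack(A),np.hstack(r),rcond=None)[0]
E
python3 - <<'E'
from h import *
cs={n:dict(np.load(n+"0.npz")) for n in("scene","side")}
roi={"scene":(285,195,318,232),"side":(328,146,362,180)}
out=[];cr=[]
for n,(x0,y0,x1,y1) in roi.items():
    im=cs[n]["image"];hsv=cv2.cvtColor(im,cv2.COLOR_RGB2HSV)[y0:y1,x0:x1]
    m=((hsv[...,1]<50)&(hsv[...,2]>125)).astype(np.uint8)
    k,l,st,ce=cv2.connectedComponentsWithStats(m);i=1+st[1:,4].argmax()
    print(n,st[i],ce[i]+[x0,y0]);p=ce[i]+[x0,y0];out.append((cs[n],p))
    print(onplane(cs[n],p,.143))
    cr.append(cv2.resize(im[y0-40:y1+60,x0-40:x1+60],None,fx=3,fy=3,interpolation=cv2.INTER_CUBIC)[:390,:390])
print("tri",tri(*out))
# housing top centre at z=.06
print("housing",onplane(cs["scene"],(341,232),.06),onplane(cs["side"],(307,184),.06))
for nm,n,p,z in(("mug","scene",(294,310),.09),("wrench","scene",(297,287),.01),("wr2","scene",(272,290),.01),("wr3","scene",(322,286),.01),("reel","scene",(312,189),.06),("spacer","scene",(260,230),.022)):print(nm,onplane(cs[n],p,z).round(3))
cv2.imwrite("pics/c0.png",np.hstack(cr)[:,:,::-1])
E
```

```text
scene [  4   6  22  30 547] [299.73308958 215.63619744]
[ 0.47895195 -0.11504692  0.143     ]
side [  5   3  24  27 472] [343.62923729 161.68644068]
[ 0.47342519 -0.10564334  0.143     ]
tri [ 0.47579632 -0.11154056  0.1370692 ]
housing [ 0.56958547 -0.04169633  0.06      ] [ 0.57555394 -0.04228009  0.06      ]
mug [ 0.625 -0.328  0.09 ]
wrench [ 0.56  -0.238  0.01 ]
wr2 [ 0.51  -0.286  0.01 ]
wr3 [ 0.614 -0.194  0.01 ]
reel [0.403 0.04  0.06 ]
spacer [ 0.356 -0.156  0.022]
```

View pics/c0.png

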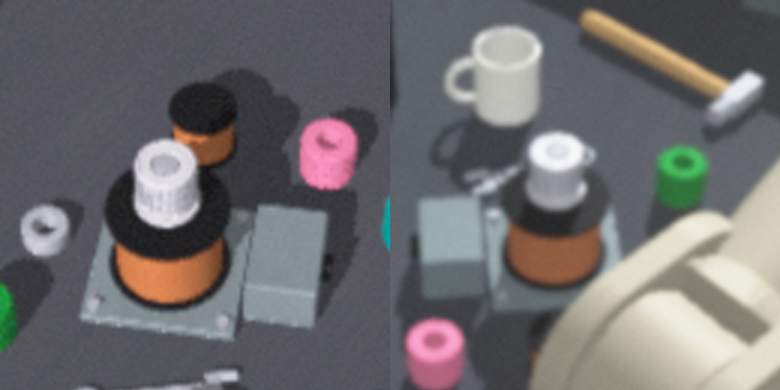

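```bash
python3 -m crank '{"travel":[[0,0,-1],[0,0,-2],[0,0,-3]],"turn":[0,0,0]}' 85
python3 - <<'E'
from h import *
c=dict(np.load("scene0.npz"))
for p,z in(((372,100),0),((345,90),0),((400,90),0),((300.3,209.7),.166)):print(p,onplane(c,p,z).round(3))
from workcell import get_state
print(get_state()["joint_pos"])
E
```

```text
clock: 0.35
tcp_pos: [0.1687, 0.5484, 0.3284]
orientation: [-0.001, 0.149, 0.989, -0.002]
wrist_force: [0.3, 1.2, 1.5]
finger_gap: 0.0852
(372, 100) [0.282 0.581 0.   ]
(345, 90) [0.164 0.57  0.   ]
(400, 90) [0.337 0.698 0.   ]
(300.3, 209.7) [ 0.479 -0.112  0.166]
[1.13244165e+00 3.17554207e-01 3.43689765e-01 1.60052282e+00
 2.27563934e-05 1.43117222e+00]
```

```bash
for i in 1 2 3 4; do python3 -m crank '{"travel":[[-0.61,-0.675,0],[-1.22,-1.35,0],[-1.83,-2.025,0],[-2.44,-2.7,0],[-3.05,-3.375,0]],"turn":[0,0,0,0,0]}' | tail -5 | head -2; done
python3 - <<'E'
from workcell import *
import cv2,numpy as np
s=get_state();print(s["clock"],s["tcp_pos"],s["joint_pos"],s["wrist_force"])
c=read_camera("wrist");cv2.imwrite("pics/w1.png",c["image"][:,:,::-1]);np.savez("w1.npz",**c)
E
```

```text
clock: 0.77
tcp_pos: [0.2463, 0.3831, 0.3279]
clock: 1.18
tcp_pos: [0.323, 0.218, 0.3281]
clock: 1.6
tcp_pos: [0.3999, 0.053, 0.3281]
clock: 2.02
tcp_pos: [0.4769, -0.112, 0.328]
2.0167 [ 0.47689835 -0.11199314  0.3279556 ] [-3.94850593e-01  1.40739589e-01  1.15096880e-01  1.54567212e+00
  2.25556664e-04 -9.55573952e-02] [ 0.98905155 -0.03193817  0.32875428]
```

View pics/w1.png

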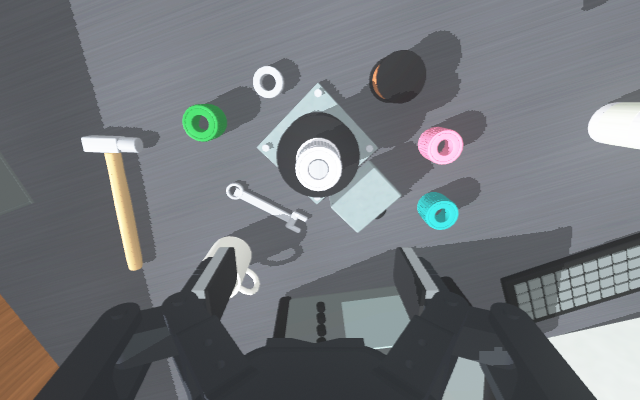

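Wrist view: the collar's top ring and the spindle end are at about (318,168), and the fingers are open with clear space around the collar. I'll locate the spindle end precisely.

Run:
```python
from h import *
c=dict(np.load("w1.npz"))
g=cv2.cvtColor(c["image"],cv2.COLOR_RGB2GRAY)
m=(g[135:200,290:350]>185).astype(np.uint8)
cn,_=cv2.findContours(m,cv2.RETR_CCOMP,cv2.CHAIN_APPROX_NONE)
for k in cn:
    if len(k)>20:
        (x,y),r=cv2.minEnclosingCircle(k);p=(x+290,y+135);print(np.round(p,1),round(r,1),cv2.fitEllipse(k),onplane(c,p,.166))
print(onplane(c,(318.5,169.5),.166))
cv2.imwrite("pics/w1c.png",cv2.resize(c["image"][130:205,285:355,::-1],None,fx=7,fy=7,interpolation=cv2.INTER_CUBIC))
```

```text
[316.5 197. ] 6.5 ((26.471027374267578, 62.64323806762695), (3.021939516067505, 11.973095893859863), 89.5745620727539) [ 0.51077156 -0.12083933  0.166     ]
[344.  194.5] 6.7 ((55.69111251831055, 61.027042388916016), (6.89719295501709, 12.337872505187988), 51.812374114990234) [ 0.51773698 -0.087238    0.166     ]
[318.5 164. ] 26.6 ((27.791444778442383, 29.301727294921875), (45.928749084472656, 52.98951721191406), 175.7304229736328) [ 0.47134818 -0.10620135  0.166     ]
[320. 151.] 18.2 ((30.256349563598633, 16.93338966369629), (21.517297744750977, 32.5236930847168), 101.4469223022461) [ 0.45690006 -0.09994233  0.166     ]
[ 0.47782223 -0.10817728  0.166     ]
```

View pics/w1c.png

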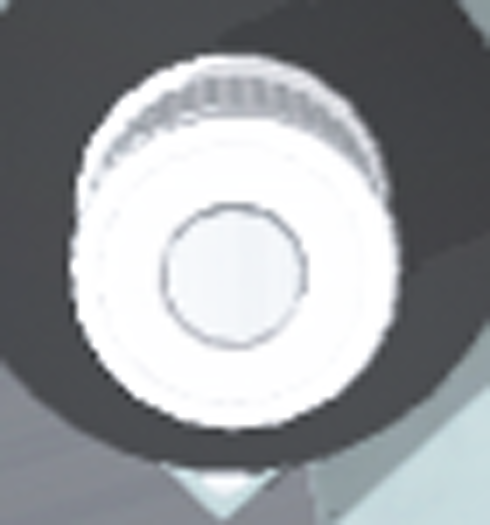

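The crop puts the spindle end at full-image pixel (318.4,169.4), which at z=0.166 gives about (0.478,-0.108). With the earlier estimates, I'll use (0.478,-0.110).

```bash
python3 -m crank '{"travel":[[0,0.055,0.3],[0,0.055,0.6],[0,0.055,0.9],[0,0.055,1.2],[0,0.055,1.5]],"turn":[-0.1,-0.2,-0.3,-0.4,-0.5]}' | grep tcp; python3 -m crank '{"travel":[[0,0,0.3],[0,0,0.6],[0,0,0.9],[0,0,1.2],[0,0,1.5]],"turn":[-0.1,-0.2,-0.3,-0.4,-0.5]}'|grep tcp;python3 -m crank '{"travel":[[0,0,0.4],[0,0,0.8],[0,0,1.2],[0,0,1.6],[0,0,1.82]],"turn":[-0.1,-0.2,-0.3,-0.4,-0.5]}'
python3 - <<'E'
from workcell import *
import cv2,numpy as np
s=get_state();print(s["clock"],s["tcp_pos"],s["joint_pos"],s["wrist_force"])
c=read_camera("wrist");cv2.imwrite("pics/w2.png",c["image"][:,:,::-1]);np.savez("w2.npz",**c)
E
```

```text
tcp_pos: [0.477, -0.1079, 0.2672]
tcp_pos: [0.4769, -0.1077, 0.2073]
clock: 3.32
tcp_pos: [0.476, -0.1073, 0.1333]
orientation: [-0.001, -0.567, 0.824, 0.001]
wrist_force: [-0.3, -0.2, 0.3]
finger_gap: 0.0851
3.3167 [ 0.47597204 -0.10730622  0.13332383] [-3.86517755e-01  1.86310966e-01 -3.08963692e-01  1.07865848e+00
  1.08325802e-04 -1.59271913e+00] [-0.25024921 -0.18471709  0.29797953]
```

View pics/w2.png

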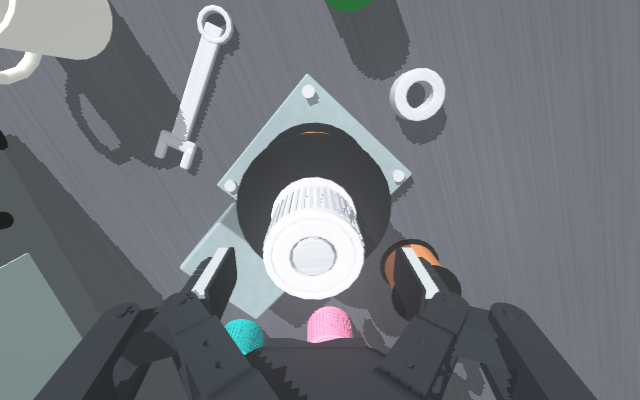

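The collar top is at (314,257), between the fingers at columns 225 and 415. I'll check its position from here.

Run:
```python
from h import *
from scipy.spatial.transform import Rotation as Ro
from workcell import get_state
c=dict(np.load("w2.npz"));s=get_state()
w,x,y,z=s["orientation"];R=Ro.from_quat([x,y,z,w]).as_matrix()
P=onplane(c,(314,257),.166);print(P,(P-s["tcp_pos"])@R*25, R.round(3).tolist(), c["R"].round(3).tolist())
P=np.array([.478,-.110,0]);print((P-s["tcp_pos"])@R*25)
```

```text
[ 0.47663051 -0.10924888  0.166     ] [ 0.03990589 -0.04828041 -0.84517761] [[-0.353, -0.936, -0.005], [-0.936, 0.353, 0.002], [-0.0, 0.005, -1.0]] [[-0.934, 0.358, 0.003], [0.339, 0.883, 0.324], [0.114, 0.303, -0.946]]
[ 0.04641284 -0.10843008  3.30456509]
```

```bash
python3 -m crank '{"travel":[[0.04,-0.06,0],[0.04,-0.06,0]],"turn":[0,0]}' |grep -E "tcp|force"; python3 -m crank '{"travel":[[0,0,0],[0,0,0],[0,0,0],[0,0,0],[0,0,0]],"turn":[0,0,0,0,0]}' 45 40; python3 -m crank '{"travel":[[0,0,0],[0,0,0],[0,0,0]],"turn":[0,0,0]}'
```

```text
tcp_pos: [0.4794, -0.1106, 0.1357]
wrist_force: [0.6, -0.7, 0.2]
clock: 3.95
tcp_pos: [0.4773, -0.1097, 0.1363]
orientation: [-0.001, -0.565, 0.825, 0.001]
wrist_force: [-5.8, 1.8, 6.7]
finger_gap: 0.0534
clock: 4.2
tcp_pos: [0.4773, -0.1097, 0.1363]
orientation: [-0.001, -0.565, 0.825, 0.001]
wrist_force: [-6.2, 1.8, 6.3]
finger_gap: 0.0535
```

```bash
for i in 1; do python3 -m crank '{"travel":[[0,0.05,0],[0,0.05,0],[0,0.05,0],[0,0.05,0],[0,0.05,0]],"turn":[0,0.05,0.1,0.15,0.2]}'; done; for i in 1 2; do python3 -m crank '{"travel":[[0,0,0],[0,0,0],[0,0,0],[0,0,0],[0,0,0]],"turn":[0.05,0.1,0.15,0.2,0.2]}'; done; python3 -c "from workcell import *;s=get_state();print(s['joint_pos'],s['ft_torque'])"
```

```text
clock: 4.62
tcp_pos: [0.4767, -0.1098, 0.1365]
orientation: [-0.0, -0.479, 0.878, -0.0]
wrist_force: [-3.5, 1.3, 6.2]
finger_gap: 0.0535
clock: 5.03
tcp_pos: [0.4764, -0.1096, 0.1365]
orientation: [-0.0, -0.389, 0.921, -0.0]
wrist_force: [-4.6, 0.8, 6.3]
finger_gap: 0.0532
clock: 5.45
tcp_pos: [0.4763, -0.1093, 0.1365]
orientation: [-0.0, -0.295, 0.956, 0.0]
wrist_force: [-4.6, 2.1, 7.3]
finger_gap: 0.0534
[-3.90030777e-01  1.83527148e-01 -3.04245806e-01  1.08370376e+00
  1.37857586e-05 -9.88525973e-01] [ 0.38133113  1.02043761 -0.04999782]
```

```bash
for i in 1 2 3; do python3 -m crank '{"travel":[[0,0,0.01],[0,0,0.01],[0,0,0.01],[0,0,0.01],[0,0,0.01]],"turn":[0.05,0.1,0.15,0.2,0.25]}'|grep -E "tcp|wrist|orie"; done; python3 -c "from workcell import *;s=get_state();print(s['clock'],s['joint_pos'],s['ft_torque'])"
```

```text
tcp_pos: [0.4761, -0.109, 0.1364]
orientation: [-0.0, -0.173, 0.985, 0.0]
wrist_force: [-7.3, 2.8, 9.5]
tcp_pos: [0.4759, -0.1087, 0.1363]
orientation: [-0.0, -0.049, 0.999, 0.001]
wrist_force: [-7.4, 4.2, 12.6]
tcp_pos: [0.476, -0.1083, 0.1362]
orientation: [-0.0, 0.075, 0.997, 0.001]
wrist_force: [-8.0, 5.8, 15.4]
6.7 [-0.38939596  0.18285377 -0.30574741  1.08325409  0.00167435 -0.2386992 ] [1.31616742 1.59119515 0.29490077]
```

```bash
python3 -m crank '{"travel":[[0.03,0.015,-0.01],[0.03,0.015,-0.01],[0.03,0.015,-0.01],[0.03,0.015,-0.01],[0.03,0.015,-0.01]],"turn":[0.05,0.1,0.15,0.2,0.25]}'|grep -E "tcp|wrist|orie"; for i in 1 2; do python3 -m crank '{"travel":[[0,0,0],[0,0,0],[0,0,0],[0,0,0],[0,0,0]],"turn":[0.05,0.1,0.15,0.2,0.25]}'|grep -E "tcp|wrist|orie"; done; python3 -c "from workcell import *;s=get_state();print(s['clock'],s['joint_pos'],s['ft_torque'])"
```

```text
tcp_pos: [0.4759, -0.108, 0.1363]
orientation: [0.0, 0.199, 0.98, 0.001]
wrist_force: [-4.4, 4.0, 11.0]
tcp_pos: [0.4759, -0.1078, 0.1363]
orientation: [0.0, 0.32, 0.948, 0.001]
wrist_force: [-4.0, 4.4, 9.8]
tcp_pos: [0.476, -0.1075, 0.1363]
orientation: [0.0, 0.435, 0.9, 0.001]
wrist_force: [-4.6, 6.6, 10.6]
7.95 [-0.3885581   0.18110368 -0.30771132  1.0816168   0.00259547  0.51203513] [1.2786713  0.83452548 0.21522147]
```

```bash
for i in 1 2 3; do python3 -m crank '{"travel":[[0,0,0],[0,0,0],[0,0,0],[0,0,0],[0,0,0]],"turn":[0.05,0.1,0.15,0.2,0.25]}'|grep -E "tcp|wrist|orie"; done; python3 -c "from workcell import *;s=get_state();print(s['clock'],s['joint_pos'],s['ft_torque'])"
```

```text
tcp_pos: [0.4759, -0.1072, 0.1352]
orientation: [-0.001, 0.544, 0.839, 0.002]
wrist_force: [-0.3, 6.4, 1.1]
tcp_pos: [0.4759, -0.1069, 0.1344]
orientation: [-0.001, 0.644, 0.765, 0.002]
wrist_force: [1.1, 5.5, -2.7]
tcp_pos: [0.4766, -0.1071, 0.136]
orientation: [-0.001, 0.735, 0.678, 0.002]
wrist_force: [-0.8, 6.8, 10.7]
9.2 [-0.38814563  0.18186051 -0.30765339  1.08056747  0.0039198   1.26231461] [1.51562065 0.35829017 0.0708391 ]
```

```bash
for i in 1 2 3; do python3 -m crank '{"travel":[[0,0,0],[0,0,0],[0,0,0]],"turn":[-0.05,-0.1,-0.1]}'|grep -E "tcp|wrist"; done; python3 -c "from workcell import *;s=get_state();print(s['clock'],s['joint_pos'],s['ft_torque'])"
```

```text
tcp_pos: [0.4772, -0.1071, 0.1358]
wrist_force: [1.0, 6.8, 4.0]
tcp_pos: [0.4768, -0.1072, 0.1351]
wrist_force: [2.0, 6.2, 1.3]
tcp_pos: [0.4767, -0.1071, 0.1348]
wrist_force: [1.2, 5.5, -1.6]
9.95 [-0.38830274  0.18322054 -0.30889021  1.07846576  0.00403044  0.95794556] [ 1.22443344 -0.43047391 -0.0292044 ]
```

```bash
for i in 1 2; do python3 -m crank '{"travel":[[0.01,0,0.025],[0.01,0,0.05],[0.01,0,0.05]],"turn":[0,0,0]}'|grep -E "tcp|wrist"; done; python3 -c "from workcell import *;s=get_state();print(s['clock'],s['joint_pos'],s['ft_torque'])"
```

```text
tcp_pos: [0.4764, -0.1071, 0.133]
wrist_force: [1.2, 5.0, 1.1]
tcp_pos: [0.4764, -0.1071, 0.1313]
wrist_force: [0.7, 5.3, 3.8]
10.45 [-0.38741928  0.1848757  -0.31611624  1.06902445  0.00239408  0.96106574] [ 1.23636164 -0.09342169 -0.02182106]
```

```bash
for i in 1 2; do python3 -m crank '{"travel":[[0.01,0,0.025],[0.01,0,0.05],[0.01,0,0.05]],"turn":[0,0,0]}'|grep -E "tcp|wrist"; done; python3 -c "from workcell import *;s=get_state();print(s['clock'],s['joint_pos'],s['ft_torque'])"
```

```text
tcp_pos: [0.4764, -0.1071, 0.1294]
wrist_force: [0.7, 6.1, 5.3]
tcp_pos: [0.4764, -0.107, 0.1278]
wrist_force: [-0.5, 4.0, 8.2]
10.95 [-0.38637602  0.18653595 -0.32293301  1.05946304  0.00122861  0.96233107] [ 1.02882229  0.19374704 -0.01353167]
```

```bash
for i in 1 2; do python3 -m crank '{"travel":[[0.01,0,0.02],[0.01,0,0.04],[0.01,0,0.04],[0.01,0,0.04]],"turn":[0,0,0,0]}'|grep -E "tcp|wrist|gap"; done
python3 - <<'E'
from workcell import *
import cv2,numpy as np
s=get_state();print(s["clock"],s["tcp_pos"],s["ft_torque"])
c=read_camera("wrist")["image"][120:400,120:520];a=read_camera("scene")["image"][170:270,245:365]
a=cv2.resize(a,(336,280),interpolation=cv2.INTER_CUBIC)
cv2.imwrite("pics/f.png",np.hstack([c,a])[:,:,::-1])
E
```

```text
tcp_pos: [0.4766, -0.1071, 0.1275]
wrist_force: [-3.2, 5.1, 15.7]
finger_gap: 0.0532
tcp_pos: [0.4767, -0.1071, 0.1272]
wrist_force: [-7.1, 4.5, 24.9]
finger_gap: 0.0532
11.6167 [ 0.47665788 -0.10707891  0.12723938] [ 0.93336323  1.49118617 -0.01103062]
```

View pics/f.png

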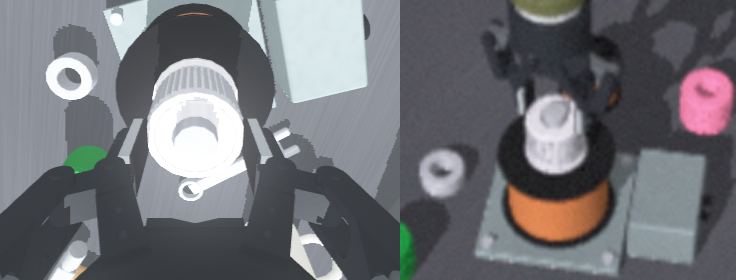

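The wrist crop shows the spindle end standing proud of the collar between the closed fingers. The scene crop shows the spacer and pink ring where they were. The force rises steeply at 9.1 mm of sink, which matches the hard stop. I'll hold briefly, check stability, compare the other things with the first picture, and hand in.

```bash
python3 -m crank '{"travel":[[0,0,0],[0,0,0],[0,0,0],[0,0,0]],"turn":[0,0,0,0]}'
python3 - <<'E'
from workcell import *
import cv2,numpy as np
a=np.load("scene0.npz")["image"];b=read_camera("scene")["image"]
d=(cv2.absdiff(a,b).max(2)>60).astype(np.uint8)
d=cv2.morphologyEx(d,cv2.MORPH_OPEN,np.ones((3,3)))
n,l,st,ce=cv2.connectedComponentsWithStats(d);print([x.tolist() for x in st[1:] if x[4]>25])
s=get_state();print(s["tcp_pos"],s["wrist_force"],s["orientation"],np.abs(s["qvel"]).max())
hand_in()
E
```

```text
clock: 12.05
tcp_pos: [0.4767, -0.1071, 0.1272]
orientation: [0.002, 0.625, 0.781, 0.001]
wrist_force: [-7.0, 4.5, 24.5]
finger_gap: 0.0533
[[156, 0, 34, 89, 1678], [201, 0, 10, 12, 91], [217, 0, 106, 169, 8941], [327, 0, 72, 44, 1584], [401, 0, 19, 36, 341], [190, 14, 19, 50, 423], [348, 36, 31, 34, 515], [368, 59, 16, 19, 107], [379, 80, 43, 41, 754], [165, 93, 6, 6, 31], [165, 100, 14, 24, 173], [195, 111, 19, 23, 328], [364, 121, 9, 6, 48], [185, 123, 5, 7, 27], [314, 192, 8, 5, 30], [298, 198, 24, 12, 170]]
[ 0.47662524 -0.10709279  0.12722302] [-6.09394776  5.81675082 25.98854993] [2.31410080e-03 6.24523350e-01 7.81002534e-01 5.22247913e-04] 0.0013333356635038221
the job is handed in; nothing more can be done
```

I keyed the collar over the cross-pin, pushed it fully home, and handed the job in at about 12 s with the gripper still holding it down. `hand_in()` gave no verdict, so the result below rests on my own readings.

- **Keying:** I gripped the collar at 40 N and turned it under a light press of about 6–15 N. It dropped after roughly 2.3–2.7 rad. I overshot the keyway once, and the collar rode back up, so I eased back 0.3 rad and it sank again.
- **Fully home:** The tool sank 9.1 mm from where the collar rested, against the 9 mm expected. The force then rose from 8 N to 25 N over the last 0.6 mm, which is the hard stop. The last reading was a steady 25 N downward push with the arm at rest.
- **Camera check:** The spindle end stands proud of the collar. I did not measure the collar's height, tilt or angle directly; those are inferred from the tool.
- **Other things on the bench:** Comparing the first and last scene pictures, the changes are at the arm, its shadow and the gripper around the collar. Changes at the motor, and a small one (9 × 6 pixels) by the screwdriver, I put down to the arm's shadow. The gripper hid part of the small copper reel from the scene camera, but the tool stayed well above it.
- **Leftover disagreement:** About 8 N of sideways force remained at the end. The early estimates of the spindle's position also differed by about 4 mm between cameras, and the grip then settled within about 2 mm of the figure I used.

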